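# Clamp a power module in the test rig with its supply isolated

## Robot

A 6-joint arm with a two-finger parallel gripper is mounted at the origin on the work surface. World frame = base frame: x ahead of the robot, y to its left, z up, the work surface at z = 0. Lengths are in mm, angles in rad, forces in N, time in s.
With the tool pointing down it reaches from about 275 to 825 mm from the base axis. Payload 5.2 kg.
Tool frame: the origin (TCP) lies between the finger pads; the fingertips stand 8 mm ahead of it and the grasp point (between the pads) lies 11 mm behind it; z points along the fingers, x is the direction in which the jaws open and shut, and the axes are right-handed (so a half turn about z gives the same grasp; the last joint's range is limited). The gripper opens to 93 mm and grips with 3 to 60 N. Pads are 15 mm wide; open, the fingers measure 128 mm over their backs; the gripper's body (75 mm by 188 mm) begins 65 mm behind the grasp point.
Start: joints at [-1.322, 0.259, 1.535, -0, 1.348, -0.203], TCP at [240.143, -494.81, 226.653] pointing down, gripper open.
Joint ranges: [-3.14, 3.14], [-0.91, 2.08], [0.19, 2.58], [-1.22, 4.36], [0.22, 2.71], [-3.12, 3.12]. Speed limits (rad/s): [2.57, 2.57, 3.14, 3.14, 3.14, 3.14].

## Interface

Orientations are given as a 3x3 rotation matrix whose columns are the frame's x, y, z axes.
In Python, from bench import r gives the robot as it stands. The module is installed in compiled form; this text tells all that it offers.
- The arm moves only by the shell command python3 -m crank 'ROWS' [FORCE]. ROWS is JSON, a list of rows, each a list of 3 entries, a list of its own where there are three numbers: the turn, a rotation vector about the world's x, y, z in degrees, then the shift along the world's x, y, z in m, then the finger opening in m, from 0 to 0.093. In form: [[[ax, ay, az], [x, y, z], hand], ...]. A call has 1 to 8 rows; each row is the pose to reach, as a shift and turn from the pose commanded when the call began; what a row does not reach only later rows make up. A row lasts 1/10 s, in which the tool goes at most 50 mm and 8.59 degrees, less where a joint would pass 70% of its speed; a pose out of reach is approached as far as the arm can. A call with a gripper value outside its range is refused whole. The fingers move at their own pace and stop on an object; FORCE is the grip in N (left out, the last holds). Time passes only in rows, so rows that repeat a pose let the fingers close. It gives the time, the measured TCP pose, the force and the opening at its end, in the units of the state.
- r.state(): the state, without advancing time (a new reading comes with each control period).
- r.read_camera(name): name is "scene" or "top" or "wrist"; returns (picture, depth): 480x640x3 uint8, red, green, blue; 480x640 float32, mm along the optical axis (not along the pixel's ray), 0 where there is no reading.
- r.camera_model(name): a dict with "fovy" (degrees; the focal length in pixels is half the picture's height over the tangent of half this angle, whatever the lens; pixels are square), "cx", "cy" (the principal point, pixels), "world_from_camera" (4x4, takes a point from camera to world coordinates). Camera axes: x right, y up, looking along -z (the intrinsics and any distortion apply to the point x, -y, -z); pixel columns grow to the right and rows downward; lengths in mm; the calibration is good to about 2 mm. A picture is of the moment at which its call begins: read the wrist's pose just before it. camera_model takes no time and is no camera call; for the wrist camera it gives the pose at the moment of the call.
- r.hand_in(): hands the job in, once; it reports no verdict.
The state is a dict: "clock": time; "q": joint angles; "qd": joint speeds; "tau": joint torques, N m; "tool_pos": TCP position; "orientation": TCP orientation; "force": force on the tool from outside, world axes, zero at the start; "ft_torque": the same for the moment, N m; "grip_width": opening from 0.0 (shut) to 1.0 (fully open).
Only numpy, scipy, OpenCV 4.12 (cv2) and the standard library are available. Lean on these libraries where they do the work, as an engineer would, in place of code of your own. Each camera call takes 0.05 s, during which the arm holds its last target.

## Task

Turn the rotary isolator off, then lay the black power module flat on the test rig's aluminium plate, lengthwise, square and midway across the plate's width, between the fixed stop and the jaw, and let go of it. With the supply still off, wind the rig's handwheel clockwise until it comes up firm against its end stop, so that the jaw clamps the module, and only then turn the isolator back on. Leave the other things on the bench where they are.

Things in the scene. Friction and masses are not known exactly. Their poses are not given: they have to be found in the camera images.
- isolator (a joint): Black bar handle of the isolator, turning about a vertical axis on top of a fixed grey box (110 x 110 x 60 mm high). 0 = off, 1.571 = on, growing anticlockwise seen from above, with an end stop at each. It starts on. Spring detents: released short of the half-way point it snaps back, beyond it snaps on to the other end; about 0.28 N m to start it out of either end, falling to nothing half-way.
- isolator_hinge (a point): Point on the isolator handle's axis, half-way up the handle, 87 mm above the bench; fixed to the box. Off: the handle points along this frame's +y. On: it points along this frame's -x (towards the robot side), a quarter turn on.
- isolator_grip (a point): Point on the handle 58 mm out from its axis, half-way up; turns with it. The bar is 15 mm wide and 26 mm tall (74 to 102 mm above the bench), ends 78 mm from the axis, and lies along this frame's y, pointing to +y. The box below reaches 55 mm from the axis, top 60 mm above the bench.
- module_centre (a point): Centre of the loose power module: black plastic brick on a thin copper base plate, three flat screw terminals in a row on top; 94 mm long (x) x 34 mm wide (y) x 30 mm high, 0.2 kg. z up. Either way round is right on the plate. Grasp it across its width.
- plate (a point): On top of the rig's aluminium plate, 25 mm above the bench, at the middle of the place the clamped module will have. The module's length is to lie along this frame's y. Fixed stop: a steel block whose face is at y = -47 mm, top 45 mm above the bench. The plate is 70 mm wide in x (and lies on a steel base 130 mm wide, 12 mm high) and runs from y = -47 to +78 mm; the jaw comes from +y. The jaw will push the module along to the stop as the wheel is wound.
- jaw_face (a point): Middle of the sprung steel jaw's face, which looks to -y of the plate; jaw 62 mm wide, 20 mm thick, 27 to 57 mm above the bench, with a carriage behind it, 38 mm thick in all. It moves 4.5 mm per radian of the wheel, towards the stop as the wheel is wound; at the start 17 to 28 mm more than the module's length is free between stop and jaw. It has pinched the module when the wheel is about 0.7 rad short of firm, and then yields 3 mm on its spring (15 N).
- wheel (a joint): Rig's dark steel handwheel, vertical axis, outer diameter 122 mm. Value grows clockwise seen from above, which tightens; it starts between 3 and 5.5 rad and comes up firm on a solid end stop at 10.0 rad. Stiff: 0.09 N m of friction, rising to about 0.16 N m while the jaw presses the module; stays where it is left.
- wheel_hub (a point): Point on the handwheel's axis, 90 mm above the bench, 190 mm along +y of the plate; fixed. It stands on a grey gearbox 80 x 85 mm, 70 mm high. Wheel rim top 94 mm above the bench.
- crank_knob (a point): Middle of the part to hold of the upright black crank knob on the wheel, 118 mm above the bench: a freely spinning cylinder 20 mm in diameter, its top 136 mm above the bench, 45 mm from the wheel's axis.
- diecast_box: Bystander: plain aluminium die-cast box 60 x 50 x 35 mm, loose; origin under its centre. Leave alone.
- dispenser: Bystander: white plastic bottle, 54 mm diameter, 120 mm tall, loose; origin under its centre. Leave alone.
- screwdriver: Bystander: grey-handled screwdriver 180 mm long lying on the bench, loose. Leave alone.

How it is judged (in metres and radians):
On the way, in this order (a step that is already met when the one before it is completed fails the run):
1. the isolator is turned off (value of joint isolator below 0.2 rad), for 0.2 s.
2. the module lies flat and lengthwise on the plate between stop and jaw, let go, isolator off (x of module_centre in the frame of plate between -0.015 and 0.015 m and y of module_centre in the frame of plate between -0.005 and 0.03 m and z of module_centre in the frame of plate between 0.011 and 0.019 m and angle between the x axis of module_centre and the y axis of plate, either way round below 0.2 rad and angle between module_centre's own z axis and vertical below 0.1 rad and value of joint isolator below 0.2 rad and contact force between the fingers and module below 0.1 N), for 0.2 s.
3. the wheel is wound firm and the jaw presses on the module, isolator still off (value of joint wheel above 9.7 rad and value of joint isolator below 0.2 rad and contact force between jaw and module above 5 N), for 0.2 s.
At the end, for the whole second after the job is handed in: Isolator on (above 1.35 rad), wheel wound firm (above 9.7 rad), module clamped by the jaw with more than 5 N, flat on the plate (centre 11 to 19 mm above it, tilt under 0.1 rad), within 15 mm of the plate frame across and 6 mm along, its length within 0.1 rad of the plate's y (value of joint isolator above 1.35 rad and value of joint wheel above 9.7 rad and contact force between jaw and module above 5 N and x of module_centre in the frame of plate between -0.015 and 0.015 m and y of module_centre in the frame of plate between -0.006 and 0.006 m and z of module_centre in the frame of plate between 0.011 and 0.019 m and angle between the x axis of module_centre and the y axis of plate, either way round below 0.1 rad and angle between module_centre's own z axis and vertical below 0.1 rad); the robot touches nothing.
It fails at once if the module is moved or the wheel wound with the isolator on, before the clamp is firm (value of joint isolator above 0.8 rad and value of joint wheel below 9.7 rad and (distance of module_centre from where it was at the start of the episode above 0.03 m or distance of jaw_face from where it was at the start of the episode above 0.004 m)).
It fails at once if a bystander is moved more than 25 mm (distance of any of diecast_box, dispenser, screwdriver from where it was at the start of the episode above 0.025 m).
It also fails if it takes over 70 s, if anything falls off the work surface, if the arm or the gripper's body presses on something with over 40 N, if the wrist force passes 120 N, or if a joint passes its speed limit or range.

## Working session

There is one attempt and no reset: what is moved stays moved. The work goes in short steps, Python scripts to look and compute and a shell command to move; the robot and the scene stay as the last step left them, time stands still between calls to the robot, and variables do not carry over. Pictures are saved under pics/ and viewed, and the job is handed in when it is done.

```bash
mkdir -p pics; cat > h.py <<'E'
import numpy as np, cv2
from bench import r
def snap(n,f):
    m=r.camera_model(n); p,d=r.read_camera(n)
    cv2.imwrite(f'pics/{f}.png',p[:,:,::-1]); np.savez(f'pics/{f}.npz',p=p,d=d,fovy=m['fovy'],cx=m['cx'],cy=m['cy'],T=np.array(m['world_from_camera']))
    return m
def pt(f,u,v,z=None):
    a=np.load(f'pics/{f}.npz'); fl=240/np.tan(np.radians(a['fovy']/2)); T=a['T']
    ray=np.array([(u-a['cx'])/fl,-(v-a['cy'])/fl,-1.])
    if z is None:
        d=a['d'][int(round(v)),int(round(u))]; return (T@np.r_[ray*d,1])[:3]
    w=T[:3,:3]@ray; s=(z-T[2,3])/w[2]; return T[:3,3]+s*w
E
python3 - <<'E'
from h import *
for n in('top','scene','wrist'):
    m=snap(n,n+'0'); print(n,m)
print(r.state())
E
```

```text
top {'fovy': 55.00578531963576, 'cx': 329.15029703509634, 'cy': 235.33948973181057, 'world_from_camera': array([[-1.19526632e-02,  9.93416424e-01, -1.13933940e-01,
         4.94123131e+02],
       [-9.99912471e-01, -1.25210869e-02, -4.27472566e-03,
         4.52185331e+01],
       [-5.67315944e-03,  1.13872873e-01,  9.93479131e-01,
         1.18971429e+03],
       [ 0.00000000e+00,  0.00000000e+00,  0.00000000e+00,
         1.00000000e+00]])}
scene {'fovy': 51.7058634485878, 'cx': 314.49350656583636, 'cy': 237.93684879990286, 'world_from_camera': array([[-4.42694379e-01, -4.83468995e-01,  7.55168470e-01,
         1.45582880e+03],
       [ 8.96571898e-01, -2.26046346e-01,  3.80869901e-01,
         4.90148111e+02],
       [-1.34357152e-02,  8.45671792e-01,  5.33534161e-01,
         7.20584874e+02],
       [ 0.00000000e+00,  0.00000000e+00,  0.00000000e+00,
         1.00000000e+00]])}
wrist {'fovy': 62.380777408706244, 'cx': 319.18544014526844, 'cy': 241.46829103940186, 'world_from_camera': array([[ 4.36527976e-01,  8.66073872e-01,  2.43637795e-01,
         3.07792012e+02],
       [-8.9
[... 323 characters left out ...]
 -1.29469193e-05,
        1.34799813e+00, -2.02789053e-01]), 'qd': array([-0.00055708, -0.0013941 , -0.00257512,  0.00129018, -0.00144686,
       -0.00080176]), 'tau': array([ 1.79561757e-03, -4.37644136e+01, -2.84234637e+01,  7.19449273e-02,
        3.79473413e-02, -8.15484418e-05]), 'tool_pos': array([ 240.02294886, -494.41685536,  226.01024365]), 'orientation': array([[ 4.36550434e-01, -8.99679715e-01, -3.58497230e-04],
       [-8.99678730e-01, -4.36550497e-01,  1.35880608e-03],
       [-1.37899241e-03, -2.70655052e-04, -9.99999013e-01]]), 'force': array([ 0.14383432,  0.01705875, -0.0241592 ]), 'ft_torque': array([ 0.01157148, -0.00506698, -0.01634787]), 'grip_width': 0.9997849501262416}
```

View pics/top0.png

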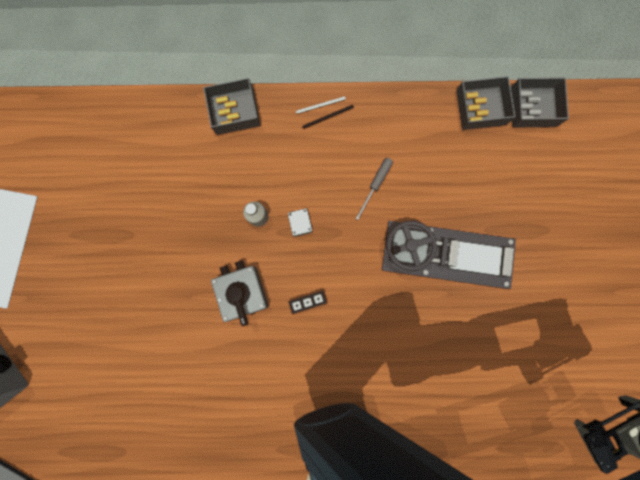

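View pics/scene0.png

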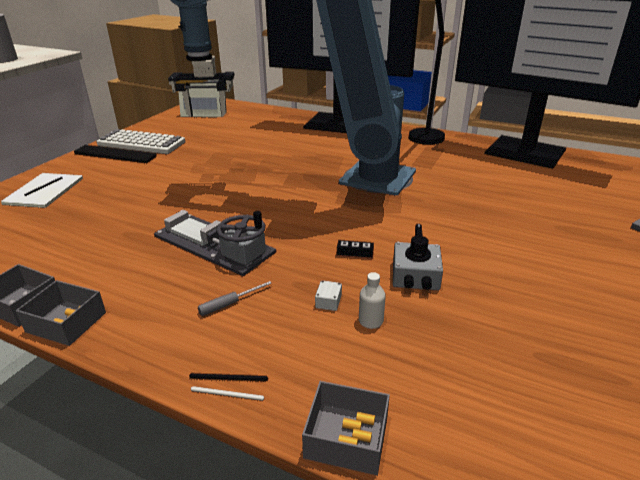

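```bash
python3 - <<'E'
import cv2
a=cv2.imread('pics/top0.png')
x=a[240:335,195:340]; y=a[205:300,375:525]
cv2.imwrite('pics/c1.png',cv2.resize(x,None,fx=5.5,fy=5.5,interpolation=2)); cv2.imwrite('pics/c2.png',cv2.resize(y,None,fx=5.3,fy=5.3,interpolation=2))
E
```

```text
(no output)
```

View pics/c1.png

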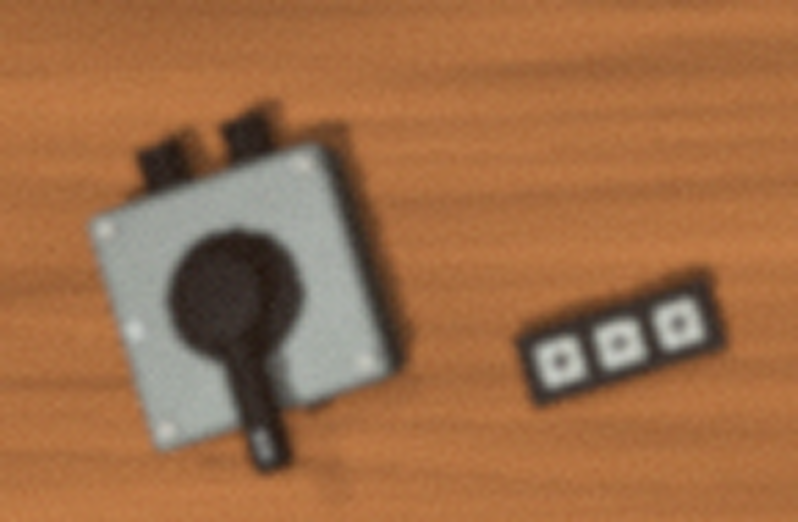

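View pics/c2.png

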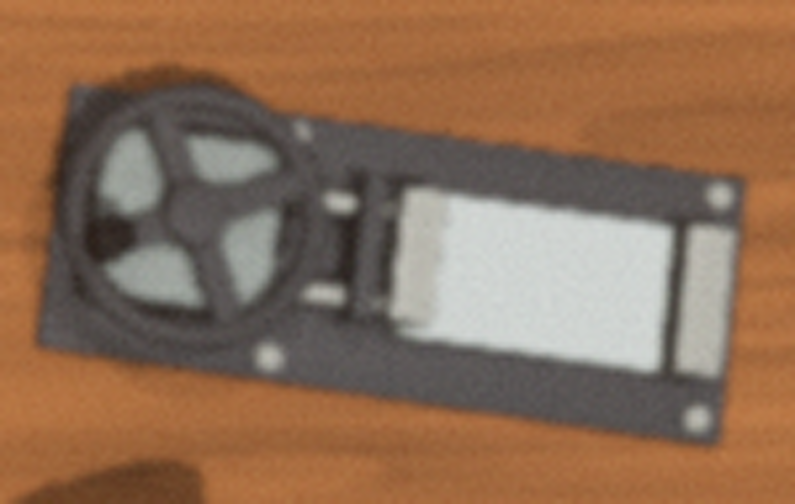

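```bash
python3 - <<'E'
from h import *
c1=lambda u,v,z:pt('top0',195+u/5.5-.4,240+v/5.5-.4,z)
c2=lambda u,v,z:pt('top0',375+u/5.3-.4,205+v/5.3-.4,z)
for n,f,a in [('boxTL',c1,(95,222,60)),('TR',c1,(320,145,60)),('BR',c1,(395,372,60)),('BL',c1,(160,448,60)),('hub',c1,(234,297,102)),('tip',c1,(270,465,102)),
 ('mTL',c1,(517,342,30)),('mTR',c1,(705,285,30)),('mBR',c1,(722,345,30)),('mBL',c1,(538,405,30)),('t1',c1,(560,362,30)),('t2',c1,(620,345,30)),('t3',c1,(680,322,30)),
 ('stopface a',c2,(686,225,45)),('stopface b',c2,(675,375,45)),('pl a',c2,(675,225,25)),('pl b',c2,(657,372,25)),('hub',c2,(192,205,90)),('knob',c2,(105,232,136)),
 ('jaw a',c2,(452,190,57)),('jaw b',c2,(432,328,57)),
 ('base TL',c2,(75,88,12)),('base TR',c2,(747,178,12)),('base BR',c2,(717,440,12)),('base BL',c2,(38,345,12))]:
    print(n,f(*a).round(1))
E
```

```text
boxTL [517.6 337.9  60. ]
TR [550.5 238.1  60. ]
BR [450.1 204.3  60. ]
BL [418.3 307.6  60. ]
hub [484.1 267.2 102. ]
tip [413.5 251.2 102. ]
mTL [461.7 153.3  30. ]
mTR [486.3  67.8  30. ]
mBR [459.3  60.4  30. ]
mBL [433.4 143.8  30. ]
t1 [452.5 133.8  30. ]
t2 [459.8 106.6  30. ]
t3 [469.8  79.3  30. ]
stopface a [ 590.6 -384.4   45. ]
stopface b [ 520.6 -375.4   45. ]
pl a [ 592.4 -386.7   25. ]
pl b [ 522.5 -374.3   25. ]
hub [ 598.6 -145.4   90. ]
knob [583.  -99.4 136. ]
jaw a [ 607.3 -272.1   57. ]
jaw b [ 543.3 -260.1   57. ]
base TL [ 663.9 -103.8   12. ]
base TR [ 615.8 -427.5   12. ]
base BR [ 490.1 -405.9   12. ]
base BL [539.4 -82.7  12. ]
```

```bash
python3 -m crank '[[[0,0,6],[0.012,0.042,0.01],0.0],[[0,0,12],[0.024,0.084,0.02],0.0],[[0,0,18],[0.036,0.126,0.03],0.0],[[0,0,24],[0.048,0.168,0.03],0.0],[[0,0,30],[0.06,0.21,0.03],0.0],[[0,0,36],[0.072,0.252,0.03],0.0],[[0,0,42],[0.084,0.294,0.03],0.0],[[0,0,49],[0.096,0.336,0.03],0.0]]' 20
python3 -m crank '[[[0,0,0],[0.012,0.04,0],0.0],[[0,0,0],[0.024,0.08,0],0.0],[[0,0,0],[0.036,0.12,0],0.0],[[0,0,0],[0.048,0.16,0],0.0],[[0,0,0],[0.06,0.2,0],0.0],[[0,0,0],[0.075,0.24,0],0.0],[[0,0,0],[0.09,0.29,0],0.0],[[0,0,0],[0.095,0.32,0],0.0]]'
python3 -m crank '[[[0,0,0],[0,0,0],0.0],[[0,0,0],[0,0,0],0.0]]'
python3 - <<'E'
from h import *
s=r.state();print(s['clock'],s['tool_pos'],s['q'],s['orientation'])
snap('wrist','w1')
E
```

```text
clock: 0.95
tool_pos: [336.1, -157.0, 256.6]
orientation: [[0.966, -0.257, 0.0], [-0.257, -0.966, 0.0], [0.0, -0.0, -1.0]]
force: [-0.0, -0.7, 0.4]
grip_width: 0.36
clock: 1.75
tool_pos: [431.6, 164.0, 256.4]
orientation: [[0.966, -0.259, 0.0], [-0.259, -0.966, 0.001], [-0.0, -0.001, -1.0]]
force: [0.4, -0.5, -0.0]
grip_width: 0.007
clock: 1.95
tool_pos: [430.7, 161.6, 256.2]
orientation: [[0.966, -0.258, -0.001], [-0.258, -0.966, -0.001], [-0.001, 0.001, -1.0]]
force: [-0.9, 0.7, 0.6]
grip_width: 0.006
1.95 [430.67676382 161.55087198 256.1866607 ] [ 1.16000301e-01  7.50439003e-02  1.68575478e+00 -5.14911417e-04
  1.38205201e+00  3.77456415e-01] [[ 9.66039080e-01 -2.58393261e-01 -1.19101987e-03]
 [-2.58394136e-01 -9.66039363e-01 -6.47970589e-04]
 [-9.83140839e-04  9.33717461e-04 -9.99999081e-01]]
```

View pics/w1.png

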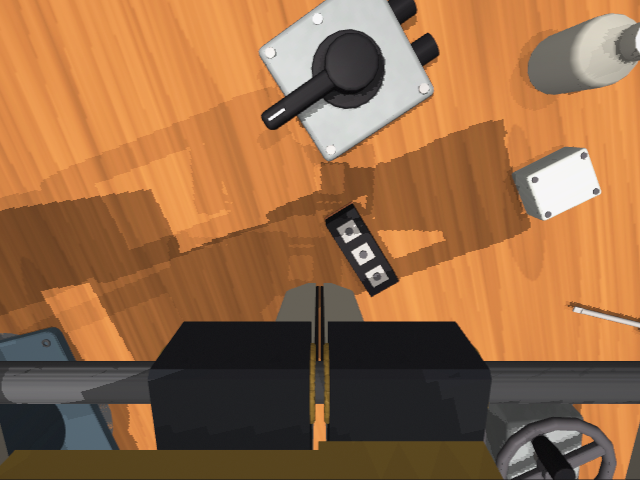

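```bash
python3 - <<'E'
from h import *
for n,u,v,z in [('hub',353,62,102),('tip',268,122,102),('s1',318,19,60),('s2',270,53,60),('s3',331,149,60),('s4',424,89,60),('t1',349,231,30),('t2',363,254,30),('t3',377,276,30),('mc1',326,221,30),('mc2',351,206,30),('mc3',398,280,30),('mc4',374,296,30)]:
    print(n,pt('w1',u,v,z).round(1),pt('w1',u,v).round(1))
E
```

```text
hub [486.  272.6 102. ] [485.9 272.6 102.3]
tip [414.4 248.7 102. ] [414.1 248.8  99.7]
s1 [471.2 316.   60. ] [471.1 315.6  61.6]
s2 [426.9 302.1  60. ] [426.9 301.9  60.7]
s3 [455.8 215.2  60. ] [455.8 215.2  60.6]
s4 [543.1 242.4  60. ] [542.9 242.4  61. ]
t1 [453.6 131.8  30. ] [453.6 132.6  33. ]
t2 [461.6 104.8  30. ] [461.5 105.9  33.3]
t3 [470.1  78.   30. ] [470.   78.7  31.6]
mc1 [434.1 147.6  30. ] [433.6 145.   18.3]
mc2 [461.5 155.9  30. ] [461.9 153.4  17.6]
mc3 [490.   68.1  30. ] [490.2  67.5  28.6]
mc4 [462.1  57.1  30. ] [463.1  42.3  -2.1]
```

```bash
python3 -m crank '[[[0,0,0],[0.009,0.042,-0.02],0.0],[[0,0,0],[0.009,0.050,-0.065],0.0],[[0,0,0],[0.009,0.050,-0.11],0.0],[[0,0,0],[0.009,0.050,-0.15],0.0],[[0,0,0],[0.009,0.050,-0.168],0.0],[[0,0,0],[0.009,0.050,-0.168],0.0]]'
python3 -m crank '[[[0,0,0],[-0.008,0.026,0],0.0],[[0,0,0],[-0.014,0.038,0],0.0],[[0,0,0],[-0.017,0.050,0],0.0],[[0,0,0],[-0.018,0.063,0],0.0],[[0,0,0],[-0.017,0.074,0],0.0],[[0,0,0],[-0.014,0.085,0],0.0],[[0,0,0],[-0.010,0.094,0],0.0],[[0,0,0],[-0.010,0.094,0],0.0]]'
```

```text
clock: 2.6
tool_pos: [437.9, 209.1, 86.1]
orientation: [[0.965, -0.263, -0.006], [-0.263, -0.965, -0.002], [-0.006, 0.003, -1.0]]
force: [0.2, 1.1, 0.1]
grip_width: 0.008
clock: 3.4
tool_pos: [430.8, 306.7, 88.6]
orientation: [[0.966, -0.26, 0.001], [-0.26, -0.966, 0.001], [0.0, -0.001, -1.0]]
force: [-0.6, 0.2, -0.7]
grip_width: 0.007
```

```bash
python3 -m crank '[[[0,0,0],[-0.005,-0.02,0.04],0.0],[[0,0,6],[0,-0.05,0.08],0.04],[[0,0,12],[0.01,-0.09,0.1],0.06],[[0,0,18],[0.02,-0.13,0.1],0.06],[[0,0,24],[0.03,-0.17,0.1],0.06],[[0,0,32],[0.031,-0.2,0.08],0.06],[[0,0,32],[0.031,-0.2,0.06],0.06],[[0,0,32],[0.031,-0.2,0.06],0.06]]' 
python3 - <<'E'
from h import *
s=r.state();print(s['clock'],s['tool_pos'],s['orientation'][:,0])
snap('wrist','w2');snap('top','t2')
E
```

```text
clock: 4.2
tool_pos: [459.2, 104.1, 146.4]
orientation: [[0.958, 0.288, -0.005], [0.288, -0.958, 0.0], [-0.005, -0.002, -1.0]]
force: [-0.0, 0.2, 0.5]
grip_width: 0.554
4.2 [459.23033611 104.11331081 146.41700587] [ 0.95767727  0.28779814 -0.00514577]
```

View pics/w2.png

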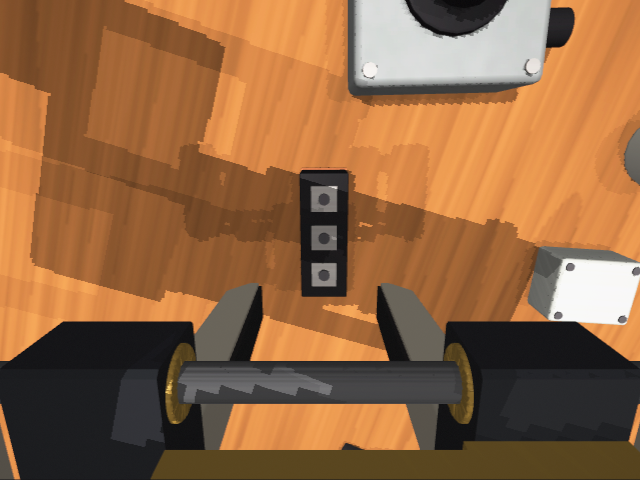

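View pics/t2.png

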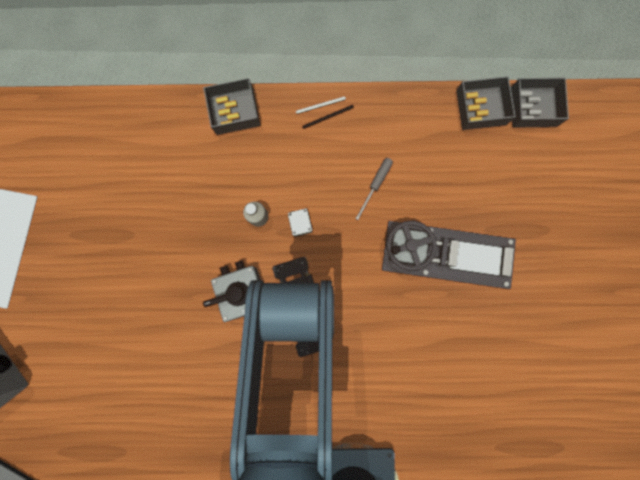

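```bash
python3 - <<'E'
from h import *
print(pt('w2',324,238),pt('w2',324,199),pt('w2',324,275))
for u,v in[(301,171),(348,171),(301,296),(347,296)]: print(pt('w2',u,v,30))
s=r.state();print(s['clock'],s['tool_pos'],s['orientation'][:,0])
E
```

```text
[461.6260371  105.77743643  33.06083683] [453.50254602 132.48663797  33.78510072] [469.82285071  78.83172024  32.10425718]
[433.04876453 145.80831388  30.        ]
[463.7929664  155.06346582  30.        ]
[458.48885494  57.19486032  30.        ]
[491.30008582  67.14244026  30.        ]
4.3 [460.92401596 105.240103   148.67000647] [ 0.95712347  0.28967843 -0.00103985]
```

```bash
python3 -m crank '[[[0,0,0],[0.001,0.001,-0.04],0.06],[[0,0,0],[0.001,0.001,-0.08],0.06],[[0,0,0],[0.001,0.001,-0.115],0.06],[[0,0,0],[0.001,0.001,-0.136],0.06],[[0,0,0],[0.001,0.001,-0.136],0.06],[[0,0,0],[0.001,0.001,-0.136],0.02],[[0,0,0],[0.001,0.001,-0.136],0.02],[[0,0,0],[0.001,0.001,-0.136],0.02]]' 25
python3 -m crank '[[[0,0,0],[0,0,0],0.02],[[0,0,0],[0,0,0],0.02],[[0,0,0],[0,0,0.03],0.02],[[0,0,0],[0,0,0.07],0.02],[[0,0,0],[0,0,0.11],0.02],[[0,0,0],[0,0,0.13],0.02],[[0,0,0],[0,0,0.13],0.02]]' 25
python3 - <<'E'
from h import *
s=r.state();print(s['clock'],s['tool_pos'],s['orientation'][:,0],s['force'])
snap('wrist','w3')
E
```

```text
clock: 5.1
tool_pos: [463.5, 106.4, 14.3]
orientation: [[0.957, 0.291, 0.003], [0.291, -0.957, -0.0], [0.003, 0.001, -1.0]]
force: [1.1, -1.2, -0.4]
grip_width: 0.439
clock: 5.8
tool_pos: [464.4, 106.2, 145.9]
orientation: [[0.957, 0.29, 0.007], [0.29, -0.957, -0.0], [0.007, 0.002, -1.0]]
force: [0.1, -0.1, -2.7]
grip_width: 0.365
5.8 [464.35189323 106.19193603 145.89649137] [0.95686861 0.29043808 0.00694095] [ 0.05384488 -0.07477704 -2.74702556]
```

View pics/w3.png

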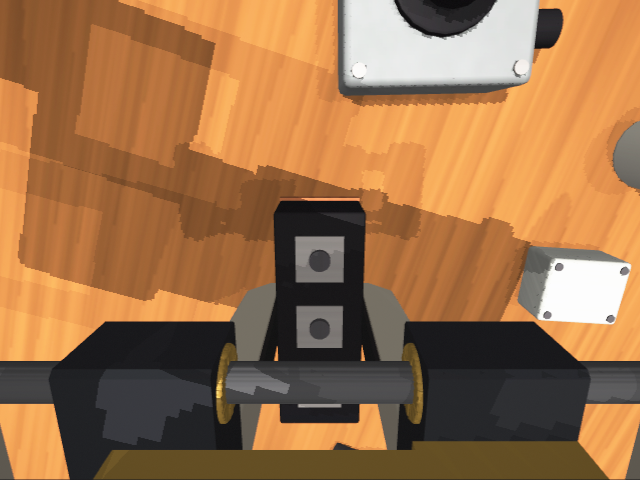

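```bash
python3 -m crank '[[[0,0,0],[0,-0.02,0.04],0.02],[[0,0,-4],[0.005,-0.055,0.07],0.02],[[0,0,-8],[0.01,-0.095,0.09],0.02],[[0,0,-12],[0.015,-0.14,0.1],0.02],[[0,0,-16],[0.02,-0.185,0.11],0.02],[[0,0,-20],[0.03,-0.23,0.11],0.02],[[0,0,-24],[0.04,-0.275,0.11],0.02],[[0,0,-27],[0.05,-0.32,0.11],0.02]]'
python3 -m crank '[[[0,0,0],[0.01,-0.045,0],0.02],[[0,0,0],[0.02,-0.09,0],0.02],[[0,0,0],[0.03,-0.135,0],0.02],[[0,0,0],[0.035,-0.175,0],0.02],[[0,0,0],[0.035,-0.21,0],0.02],[[0,0,0],[0.035,-0.22,0],0.02],[[0,0,0],[0.035,-0.22,0],0.02],[[0,0,0],[0.035,-0.22,0],0.02]]'
python3 - <<'E'
from h import *
s=r.state();print(s['clock'],s['tool_pos'],s['orientation'][:,0],s['force'])
snap('wrist','w4')
print(pt('w3',320,329),pt('w3',320,261))
E
```

```text
clock: 6.65
tool_pos: [511.4, -215.3, 250.0]
orientation: [[0.984, -0.179, -0.003], [-0.179, -0.984, 0.002], [-0.003, -0.002, -1.0]]
force: [-0.0, 1.9, -1.4]
grip_width: 0.363
clock: 7.45
tool_pos: [546.8, -432.5, 250.8]
orientation: [[0.984, -0.176, -0.002], [-0.176, -0.984, 0.003], [-0.002, -0.003, -1.0]]
force: [-0.2, -0.3, -2.5]
grip_width: 0.363
7.45 [ 546.84719693 -432.50032933  250.78981158] [ 0.9844751  -0.17550783 -0.0024059 ] [-0.23250514 -0.28013217 -2.5031962 ]
[464.55006136 106.21603553 164.54574705] [456.47354134 132.77465226 164.63731514]
```

View pics/w4.png

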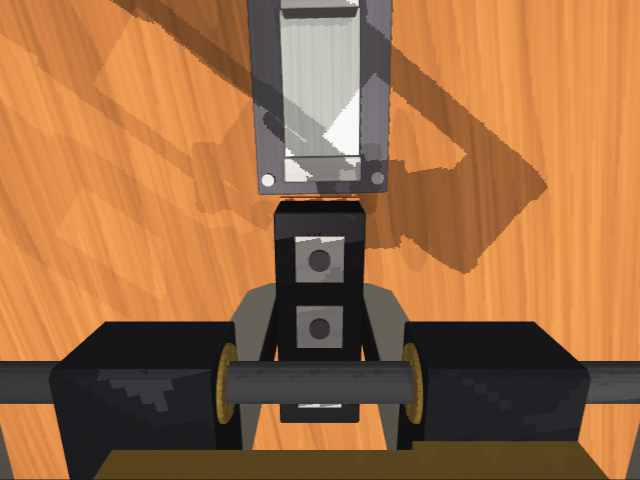

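```bash
python3 - <<'E'
import cv2
a=cv2.imread('pics/w4.png')
cv2.imwrite('pics/c4.png',cv2.resize(a[0:200,240:400],None,fx=3,fy=3,interpolation=2))
E
```

```text
(no output)
```

View pics/c4.png

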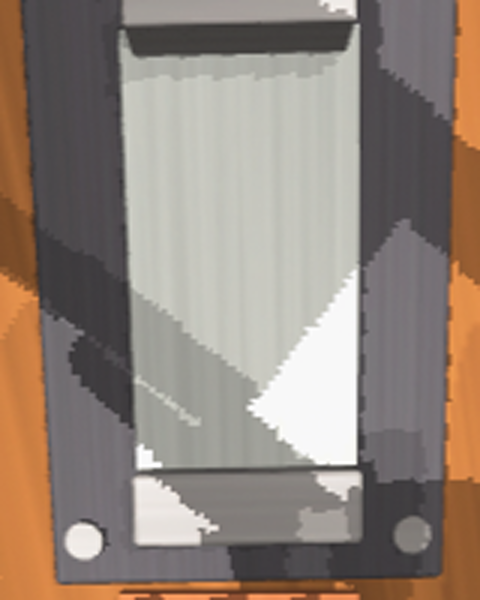

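```bash
python3 - <<'E'
from h import *
P={}
for n,u,v,z in [('pl0',121,60,25),('pl1',135,465,25),('pr0',358,60,25),('pr1',357,465,25),('sa',135,472,45),('sb',362,470,45),('ja',121,25,57),('jb',357,20,57),('ba',57,583,12),('bb',440,577,12),('b2',25,2,12),('b3',455,2,12)]:
    P[n]=pt('w4',240+u/3-.33,v/3-.33,z); print(n,P[n].round(1),pt('w4',240+u/3-.33,v/3-.33).round(1))
ang=lambda a,b:np.degrees(np.arctan2(*(P[b]-P[a])[1::-1]))
print(ang('pl1','pl0'),ang('pr1','pr0'),ang('sa','sb'),ang('ja','jb'),ang('ba','bb'),ang('ba','b2'),ang('bb','b3'))
y=np.array([np.cos(np.radians(80)),np.sin(np.radians(80)),0]);x=np.array([y[1],-y[0],0])
o=(P['sa']+P['sb'])/2+47*y; print('o',o, 'jaw y',((P['ja']+P['jb'])/2-o)@y,'x edges',[(P[k]-o)@x for k in('pl0','pl1','pr0','pr1','sa','sb','ja','jb','ba','bb')])
E
```

```text
pl0 [ 542.5 -261.8   25. ] [ 542.4 -261.5   24. ]
pl1 [ 523.7 -375.    25. ] [ 522.4 -375.5   11.5]
pr0 [ 610.  -273.9   25. ] [ 610.1 -273.6   23.9]
pr1 [ 592.6 -387.3   25. ] [ 593.8 -388.3   10.3]
sa [ 525.2 -376.2   45. ] [ 521.9 -377.7   11. ]
sb [ 592.2 -387.6   45. ] [ 595.1 -390.1   11.3]
ja [ 545.6 -261.9   57. ] [ 543.6 -248.7   10.1]
jb [ 607.  -271.7   57. ] [ 613.1 -260.    10.9]
ba [ 489.  -408.8   12. ] [ 486.6 -410.4   -1.2]
bb [ 615.5 -429.2   12. ] [ 617.2 -431.4   -0.7]
b2 [ 517.  -238.3   12. ] [ 516.9 -238.1   11.2]
b3 [ 642.2 -260.8   12. ] [ 642.5 -260.4   10.5]
80.58293562091961 81.27037483100621 -9.603830256945782 -9.074456683851988 -9.181529226737972 80.69668106528609 80.99305944452978
o [ 566.84757525 -335.60126089   45.        ] jaw y 69.43363549124905 x edges [np.float64(-36.84599177524024), np.float64(-35.67844650056865), np.float64(31.772017264188236), np.float64(34.315389792372294), np.float64(-33.96213706797183), np.float64(33.96213706797193), np.float64(-33.68520841123106), np.float64(28.47060815163775), np.float64(-63.924141571531294), np.float64(64.16164813468802)]
```

```bash
python3 -m crank '[[[0,0,0.6],[0.008,0.04,-0.02],0.02],[[0,0,0.6],[0.016,0.08,-0.05],0.02],[[0,0,0.6],[0.021,0.108,-0.08],0.02],[[0,0,0.6],[0.021,0.108,-0.11],0.02],[[0,0,0.6],[0.021,0.108,-0.14],0.02],[[0,0,0.6],[0.021,0.108,-0.17],0.02],[[0,0,0.6],[0.021,0.108,-0.19],0.02],[[0,0,0.6],[0.021,0.108,-0.19],0.02]]'
python3 -m crank '[[[0,0,0],[0,0,-0.006],0.02],[[0,0,0],[0,0,-0.012],0.02],[[0,0,0],[0,0,-0.016],0.02],[[0,0,0],[0,0,-0.019],0.02],[[0,0,0],[0,0,-0.019],0.02],[[0,0,0],[0,0,-0.019],0.02]]'
python3 - <<'E'
from h import *
s=r.state();print(s['clock'],s['tool_pos'],s['orientation'][:,0],s['force'])
snap('scene','s5');snap('wrist','w5')
import cv2
a=cv2.imread('pics/s5.png');cv2.imwrite('pics/c5.png',cv2.resize(a[190:290,140:300],None,fx=5,fy=5,interpolation=2))
E
```

```text
clock: 8.3
tool_pos: [566.4, -322.3, 59.7]
orientation: [[0.987, -0.163, -0.005], [-0.163, -0.987, 0.004], [-0.006, -0.004, -1.0]]
force: [-0.4, -0.4, -2.6]
grip_width: 0.363
clock: 8.9
tool_pos: [568.2, -326.0, 43.9]
orientation: [[0.986, -0.165, 0.0], [-0.165, -0.986, -0.0], [0.0, 0.0, -1.0]]
force: [-0.1, 0.1, -1.5]
grip_width: 0.364
8.9 [ 568.2328358  -325.99373108   43.88531297] [ 9.86218218e-01 -1.65449424e-01  3.37041311e-04] [-0.13454805  0.14166391 -1.50088784]
```

View pics/c5.png

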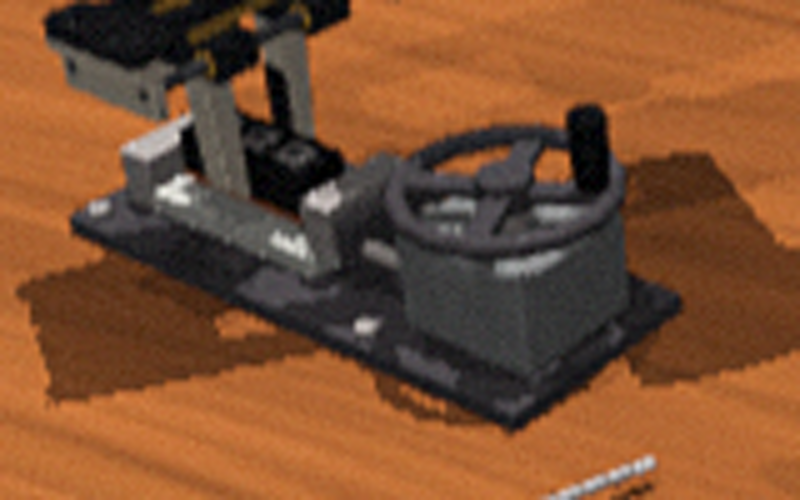

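View pics/w5.png

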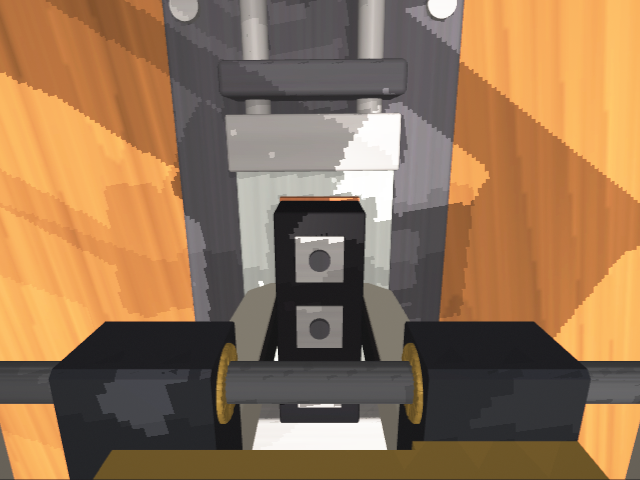

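```bash
python3 -m crank '[[[0,0,0],[0,0,-0.001],0.02],[[0,0,0],[0,0,-0.002],0.02],[[0,0,0],[0,0,-0.002],0.02]]'
python3 -m crank '[[[0,0,0],[0,0,-0.001],0.02],[[0,0,0],[0,0,-0.001],0.02]]'
```

```text
clock: 9.3
tool_pos: [568.0, -325.7, 41.5]
orientation: [[0.986, -0.165, -0.0], [-0.165, -0.986, 0.0], [-0.0, -0.0, -1.0]]
force: [-0.2, -0.2, -1.6]
grip_width: 0.36
clock: 9.5
tool_pos: [568.1, -325.8, 40.5]
orientation: [[0.986, -0.165, -0.0], [-0.165, -0.986, 0.0], [-0.0, -0.0, -1.0]]
force: [-0.6, 0.1, -2.1]
grip_width: 0.363
```

```bash
python3 -m crank '[[[0,0,0],[0,0,-0.001],0.02],[[0,0,0],[0,0,-0.001],0.02]]'
python3 -m crank '[[[0,0,0],[0,0,-0.001],0.02],[[0,0,0],[0,0,-0.001],0.02]]'
```

```text
clock: 9.7
tool_pos: [568.1, -325.8, 39.5]
orientation: [[0.986, -0.165, -0.0], [-0.165, -0.986, 0.0], [-0.0, -0.0, -1.0]]
force: [-0.3, -0.1, -1.8]
grip_width: 0.365
clock: 9.9
tool_pos: [568.2, -325.9, 38.9]
orientation: [[0.986, -0.165, 0.0], [-0.165, -0.986, -0.0], [0.0, 0.0, -1.0]]
force: [-0.0, 0.4, -0.3]
grip_width: 0.364
```

Contact is starting (force rising, z stops following). Release slowly and retreat.

```bash
python3 -m crank '[[[0,0,0],[0,0,0],0.036],[[0,0,0],[0,0,0],0.045],[[0,0,0],[0,0,0],0.055],[[0,0,0],[0,0,0],0.055],[[0,0,0],[0,0,0.03],0.055],[[0,0,0],[0,0,0.07],0.055],[[0,0,0],[0,0,0.11],0.055],[[0,0,0],[0,0,0.15],0.055]]'
python3 -m crank '[[[0,0,0],[-0.01,-0.04,0.03],0.055],[[0,0,0],[-0.02,-0.08,0.04],0.04],[[0,0,0],[-0.02,-0.1,0.04],0.04],[[0,0,0],[-0.02,-0.1,0.04],0.04]]'
python3 - <<'E'
from h import *
s=r.state();print(s['clock'],s['tool_pos'],s['orientation'][:,0],s['force'])
snap('wrist','w6')
E
```

```text
clock: 10.7
tool_pos: [567.9, -325.7, 190.1]
orientation: [[0.986, -0.165, -0.0], [-0.165, -0.986, 0.0], [-0.0, -0.0, -1.0]]
force: [0.8, -0.5, 0.6]
grip_width: 0.591
clock: 11.1
tool_pos: [547.2, -429.0, 228.8]
orientation: [[0.986, -0.169, 0.0], [-0.169, -0.986, -0.002], [0.001, 0.002, -1.0]]
force: [0.4, 0.9, -0.1]
grip_width: 0.437
11.1 [ 547.24834195 -429.04447449  228.78296861] [ 9.85663538e-01 -1.68721066e-01  7.69100628e-04] [ 0.35298925  0.89985483 -0.12504322]
```

View pics/w6.png

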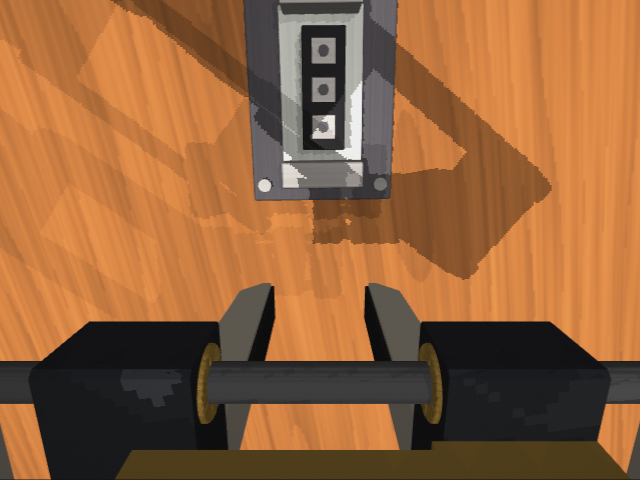

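```bash
python3 - <<'E'
from h import *
y=np.array([.163,.987,0]);x=np.array([.987,-.163,0]);o=np.array([566.4,-335.5,25])
for u,v in((323,50),(323,90),(323,126.5)): 
    p=pt('w6',u,v); print(p,(p-o)@x,(p-o)@y)
E
```

```text
[ 572.81647242 -299.29897018   58.91545826] 0.43229041857712663 36.77630143400536
[ 568.1568874  -327.05194667   57.10184664] 0.35701516714170606 8.624601285098596
[ 563.61785816 -353.95379154   57.7020933 ] 0.2619940250313285 -18.667381368760463
```

```bash
python3 -m crank '[[[0,0,0],[0.006,0.04,0.02],0.05],[[0,0,0],[0.012,0.08,0.04],0.05],[[0,0,0],[0.018,0.12,0.04],0.05],[[0,0,0],[0.024,0.16,0.04],0.05],[[0,0,0],[0.03,0.2,0.04],0.05],[[0,0,0],[0.03,0.2,0.04],0.05],[[0,0,0],[0.03,0.2,0.04],0.05]]'
python3 - <<'E'
from h import *
s=r.state();print(s['clock'],s['tool_pos'],s['orientation'][:,0],s['q'])
snap('wrist','w7')
E
```

```text
clock: 11.85
tool_pos: [578.2, -223.3, 268.7]
orientation: [[0.987, -0.162, -0.0], [-0.162, -0.987, 0.0], [-0.0, -0.0, -1.0]]
force: [0.8, 0.4, 0.6]
grip_width: 0.536
11.85 [ 578.2084683  -223.34410093  268.65326935] [ 9.86844816e-01 -1.61669860e-01 -4.05643433e-04] [-5.48327904e-01  3.63874394e-01  1.28586606e+00 -1.04366520e-05
  1.49228582e+00 -3.85944499e-01]
```

View pics/w7.png

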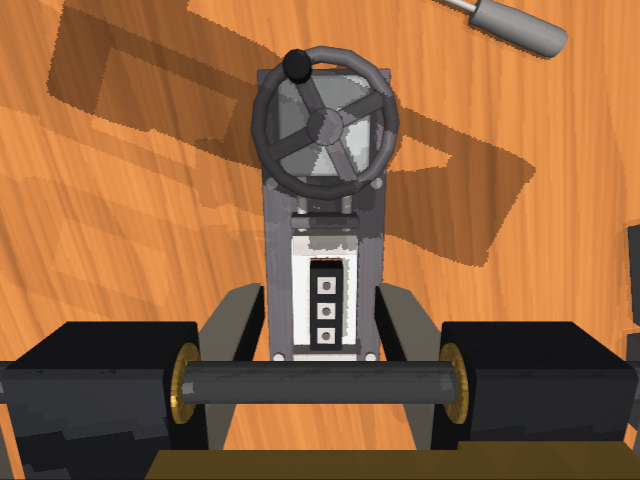

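```bash
python3 - <<'E'
import cv2
a=cv2.imread('pics/w7.png')
cv2.imwrite('pics/c7.png',cv2.resize(a[40:210,240:410],None,fx=3.5,fy=3.5,interpolation=2))
from h import *
print(pt('w7',325,127),pt('w7',325,127,90),pt('w7',298,63),pt('w7',298,63,136))
E
```

```text
[ 595.4009254  -148.46102595   95.94125944] [ 595.48459308 -148.42568716   90.        ] [ 583.39723565 -104.70754662  135.45624155] [ 583.41100457 -104.79311664  136.        ]
```

View pics/c7.png

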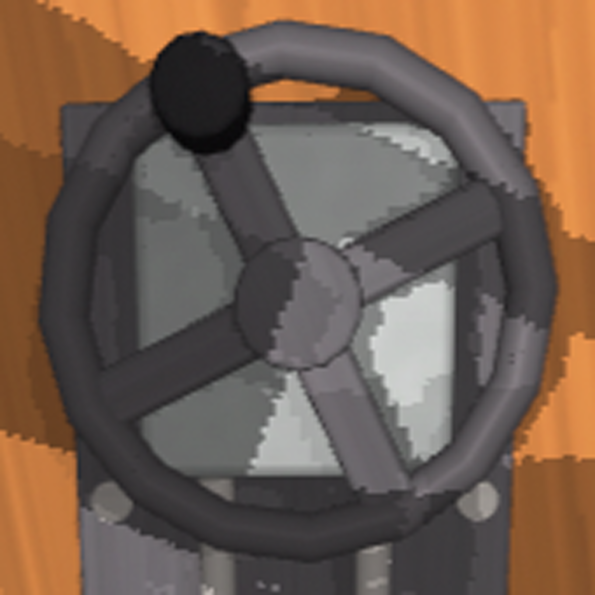

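```bash
python3 -m crank '[[[0,0,0],[0.002,0.045,0],0.05],[[0,0,0],[0.004,0.09,-0.01],0.05],[[0,0,0],[0.005,0.118,-0.03],0.05],[[0,0,0],[0.005,0.118,-0.07],0.05],[[0,0,0],[0.005,0.118,-0.11],0.05],[[0,0,0],[0.005,0.118,-0.14],0.05],[[0,0,0],[0.005,0.118,-0.159],0.05],[[0,0,0],[0.005,0.118,-0.159],0.05]]'
python3 -m crank '[[[0,0,0],[0,0,0],0.05],[[0,0,0],[0,0,0],0.02],[[0,0,0],[0,0,0],0.01],[[0,0,0],[0,0,0],0.01],[[0,0,0],[0,0,0],0.01]]' 15
python3 - <<'E'
from h import *
s=r.state();print(s['clock'],s['tool_pos'],s['force'],s['grip_width']*93)
snap('wrist','w8')
E
```

```text
clock: 12.7
tool_pos: [580.7, -108.1, 106.0]
orientation: [[0.986, -0.167, -0.007], [-0.167, -0.986, 0.002], [-0.007, -0.001, -1.0]]
force: [-0.3, 0.2, 0.9]
grip_width: 0.538
clock: 13.2
tool_pos: [583.3, -107.9, 110.4]
orientation: [[0.986, -0.165, 0.001], [-0.165, -0.986, -0.0], [0.001, 0.0, -1.0]]
force: [-2.6, 0.9, 0.5]
grip_width: 0.242
13.2 [ 583.2877238  -107.88844244  110.39208972] [-2.58794236  0.86749264  0.51897743] 22.52559299385185
```

View pics/w8.png

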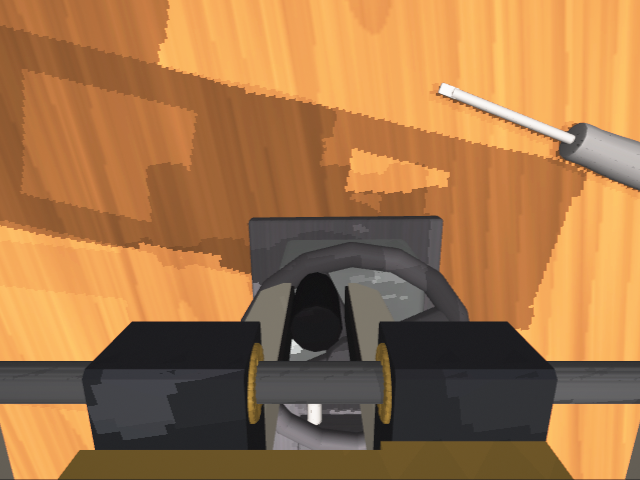

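```bash
python3 -m crank '[[[0,0,0],[0,0.0025,0],0.026],[[0,0,0],[0,0.0025,0],0.026],[[0,0,0],[0,0.0025,0],0.01],[[0,0,0],[0,0.0025,0],0.01],[[0,0,0],[0,0.0025,0],0.01],[[0,0,0],[0,0.0025,0],0.01]]' 15
python3 - <<'E'
from h import *
s=r.state();print(s['clock'],s['tool_pos'],s['force'],s['grip_width']*93)
c=np.array([596,-148.2]);d=s['tool_pos'][:2]-c;print(np.hypot(*d),np.degrees(np.arctan2(d[1],d[0])))
E
```

```text
clock: 13.85
tool_pos: [583.3, -105.2, 109.6]
orientation: [[0.986, -0.165, 0.0], [-0.165, -0.986, 0.0], [0.0, -0.0, -1.0]]
force: [1.2, 1.4, -0.8]
grip_width: 0.208
13.85 [ 583.26259104 -105.23411441  109.60513347] [ 1.20566747  1.36198988 -0.77642156] 19.361578060111327
44.8141597245614 106.51266792080162
```

```bash
python3 - <<'E'
import numpy as np
for a in(106.5,-13.5,-133.5):
    t=np.radians(a-15*np.arange(9)); p=.045*np.c_[np.cos(t),np.sin(t)]
    print(a,(p[1:]-p[0]).round(4).tolist())
E
```

```text
106.5 [[0.0116, 0.0018], [0.0233, 0.0006], [0.0343, -0.0036], [0.0438, -0.0105], [0.0511, -0.0196], [0.0559, -0.0304], [0.0578, -0.042], [0.0565, -0.0537]]
-13.5 [[-0.0042, -0.011], [-0.0111, -0.0205], [-0.0202, -0.0279], [-0.031, -0.0326], [-0.0426, -0.0345], [-0.0543, -0.0333], [-0.0652, -0.029], [-0.0747, -0.0221]]
-133.5 [[-0.0074, 0.0091], [-0.0122, 0.0199], [-0.014, 0.0315], [-0.0128, 0.0431], [-0.0086, 0.0541], [-0.0017, 0.0636], [0.0075, 0.071], [0.0182, 0.0758]]
```

```bash
python3 -m crank '[[[0,0,0],[0.0116,0.0018,0],0.01],[[0,0,0],[0.0233,0.0006,0],0.01],[[0,0,0],[0.0343,-0.0036,0],0.01],[[0,0,0],[0.0438,-0.0105,0],0.01],[[0,0,0],[0.0511,-0.0196,0],0.01],[[0,0,0],[0.0559,-0.0304,0],0.01],[[0,0,0],[0.0578,-0.042,0],0.01],[[0,0,0],[0.0565,-0.0537,0],0.01]]'
python3 -m crank '[[[0,0,0],[0,0,0],0.01]]'
python3 - <<'E'
from h import *
s=r.state();print(s['clock'],s['tool_pos'],s['force'],s['grip_width']*93)
c=np.array([596,-148.2]);d=s['tool_pos'][:2]-c;print(np.hypot(*d),np.degrees(np.arctan2(d[1],d[0])))
snap('wrist','w9')
E
```

```text
clock: 14.65
tool_pos: [638.8, -158.4, 109.5]
orientation: [[0.986, -0.165, -0.004], [-0.165, -0.986, 0.002], [-0.004, -0.001, -1.0]]
force: [-7.0, 4.5, 6.5]
grip_width: 0.209
clock: 14.75
tool_pos: [638.4, -160.0, 109.5]
orientation: [[0.986, -0.166, -0.004], [-0.166, -0.986, 0.0], [-0.004, 0.0, -1.0]]
force: [-6.7, 0.7, 5.8]
grip_width: 0.207
14.75 [ 638.40545812 -160.03126782  109.54848346] [-6.72067042  0.66207581  5.78232492] 19.262441594763384
44.02501308097249 -15.589284079740713
```

View pics/w9.png

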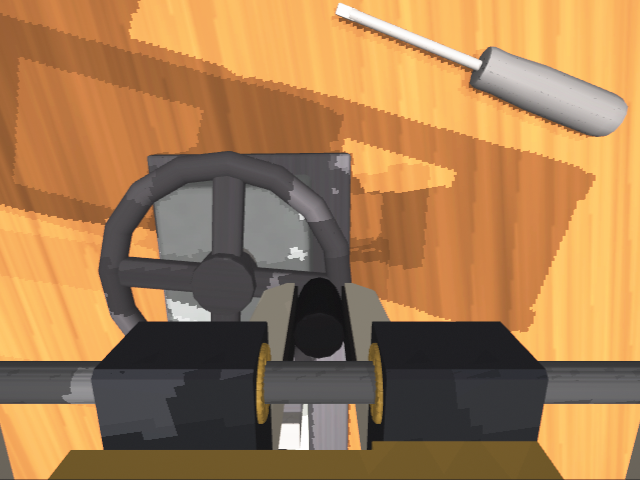

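```bash
python3 -m crank '[[[0,0,0],[-0.005,-0.011,0],0.01],[[0,0,0],[-0.012,-0.0205,0],0.01],[[0,0,0],[-0.021,-0.0279,0],0.01],[[0,0,0],[-0.0318,-0.0326,0],0.01],[[0,0,0],[-0.0434,-0.0345,0],0.01],[[0,0,0],[-0.0551,-0.0333,0],0.01],[[0,0,0],[-0.066,-0.029,0],0.01],[[0,0,0],[-0.0755,-0.0221,0],0.01]]'
python3 -m crank '[[[0,0,0],[0,0,0],0.01]]'
python3 - <<'E'
from h import *
s=r.state();print(s['clock'],s['tool_pos'],s['force'],s['grip_width']*93)
c=np.array([596,-148.2]);d=s['tool_pos'][:2]-c;print(np.hypot(*d),np.degrees(np.arctan2(d[1],d[0])))
E
```

```text
clock: 15.6
tool_pos: [564.0, -181.9, 109.6]
orientation: [[0.986, -0.166, 0.002], [-0.166, -0.986, -0.001], [0.002, 0.001, -1.0]]
force: [5.8, 2.2, -2.6]
grip_width: 0.213
clock: 15.7
tool_pos: [562.6, -180.4, 109.6]
orientation: [[0.986, -0.165, -0.001], [-0.165, -0.986, 0.0], [-0.001, -0.0, -1.0]]
force: [-0.1, 3.7, 0.7]
grip_width: 0.212
15.7 [ 562.59598605 -180.41939772  109.62239246] [-0.06389237  3.72862199  0.70443015] 19.723000902823934
46.41031929536144 -136.0341757239701
```

```bash
python3 -m crank '[[[0,0,0],[-0.007,0.0095,0],0.01],[[0,0,0],[-0.0115,0.0203,0],0.01],[[0,0,0],[-0.0133,0.0319,0],0.01],[[0,0,0],[-0.0121,0.0435,0],0.01],[[0,0,0],[-0.0121,0.0435,0],0.01]]'
python3 - <<'E'
from h import *
s=r.state();print(s['clock'],s['tool_pos'],s['force'],s['grip_width']*93)
c=np.array([596,-148.2]);d=s['tool_pos'][:2]-c;print(np.hypot(*d),np.degrees(np.arctan2(d[1],d[0])))
E
```

```text
clock: 16.2
tool_pos: [551.9, -135.1, 109.6]
orientation: [[0.987, -0.164, -0.001], [-0.164, -0.987, 0.002], [-0.001, -0.002, -1.0]]
force: [-2.4, 2.5, 0.1]
grip_width: 0.213
16.2 [ 551.86718535 -135.07969569  109.59404557] [-2.40949875  2.49072855  0.08695537] 19.81545190731483
46.04180398602382 163.44324139744253
```

```bash
python3 -m crank '[[[0,0,0],[0.0017,0.0037,0],0.01],[[0,0,0],[0.0034,0.0073,0],0.01],[[0,0,0],[0.0034,0.0073,0],0.01]]'
python3 -m crank '[[[0,0,0],[0.002,0.0034,0],0.01],[[0,0,0],[0.0042,0.0067,0],0.01],[[0,0,0],[0.0042,0.0067,0],0.01]]'
```

```text
clock: 16.5
tool_pos: [554.3, -129.1, 109.6]
orientation: [[0.986, -0.165, -0.003], [-0.165, -0.986, 0.001], [-0.003, -0.001, -1.0]]
force: [-4.4, 1.7, 4.5]
grip_width: 0.211
clock: 16.8
tool_pos: [558.5, -122.3, 109.6]
orientation: [[0.986, -0.165, -0.003], [-0.165, -0.986, 0.002], [-0.004, -0.001, -1.0]]
force: [-5.5, 2.0, 4.5]
grip_width: 0.212
```

```bash
python3 -m crank '[[[0,0,0],[0.0026,0.003,0],0.01],[[0,0,0],[0.0052,0.0058,0],0.01],[[0,0,0],[0.0052,0.0058,0],0.01]]'
python3 -m crank '[[[0,0,0],[0.003,0.0025,0],0.01],[[0,0,0],[0.006,0.0047,0],0.01],[[0,0,0],[0.006,0.0047,0],0.01]]'
python3 - <<'E'
from h import *
s=r.state();print(s['clock'],s['tool_pos'],s['force'],s['ft_torque'],s['grip_width']*93)
c=np.array([596,-148.2]);d=s['tool_pos'][:2]-c;print(np.hypot(*d),np.degrees(np.arctan2(d[1],d[0])))
snap('wrist','w10')
E
```

```text
clock: 17.1
tool_pos: [561.6, -118.2, 109.5]
orientation: [[0.986, -0.164, -0.008], [-0.164, -0.986, -0.001], [-0.007, 0.002, -1.0]]
force: [-13.5, -4.2, 8.5]
grip_width: 0.21
clock: 17.4
tool_pos: [563.0, -111.0, 109.1]
orientation: [[0.986, -0.164, -0.017], [-0.164, -0.986, 0.004], [-0.018, -0.001, -1.0]]
force: [-24.6, 3.0, 18.9]
grip_width: 0.214
17.4 [ 562.99135099 -111.02087418  109.06004098] [-24.63196126   2.97833874  18.85967359] [ 0.22945684  4.28363371 -0.11005203] 19.926592194692237
49.71778662026023 131.5995488291457
```

View pics/w10.png

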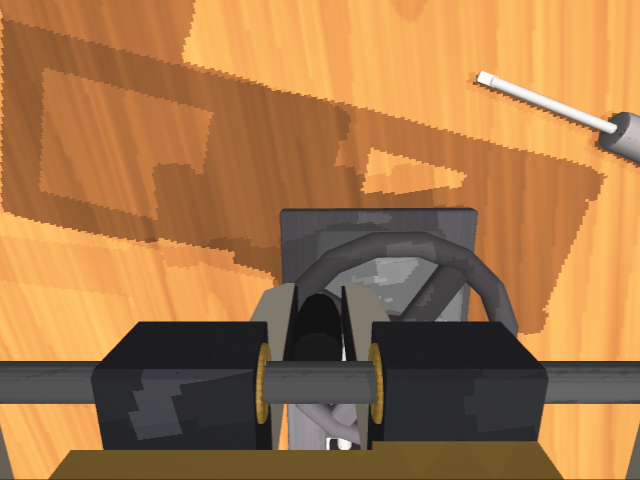

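```bash
python3 -m crank '[[[0,0,0],[0,0,0],0.03],[[0,0,0],[0,0,0],0.05],[[0,0,0],[0,0,0],0.05],[[0,0,0],[0,0,0.03],0.05],[[0,0,0],[0,0,0.07],0.05],[[0,0,0],[0,0,0.1],0.05],[[0,0,0],[0,-0.04,0.13],0.05],[[0,0,0],[0,-0.08,0.16],0.05]]'
python3 -m crank '[[[0,0,0],[0,-0.04,0],0.05],[[0,0,0],[0,-0.06,0],0.05],[[0,0,0],[0,-0.06,0],0.05]]'
python3 - <<'E'
from h import *
s=r.state();print(s['clock'],s['tool_pos'],s['force'])
snap('wrist','w11')
E
```

```text
clock: 18.25
tool_pos: [571.9, -192.9, 271.6]
orientation: [[0.987, -0.162, 0.002], [-0.162, -0.987, -0.0], [0.002, 0.0, -1.0]]
force: [0.9, 0.1, -0.2]
grip_width: 0.537
clock: 18.55
tool_pos: [570.8, -255.6, 268.7]
orientation: [[0.986, -0.169, -0.0], [-0.169, -0.986, 0.0], [-0.0, -0.0, -1.0]]
force: [1.2, 1.6, 0.3]
grip_width: 0.539
18.55 [ 570.82959937 -255.59387311  268.69630789] [1.22242182 1.60742699 0.33531371]
```

View pics/w11.png

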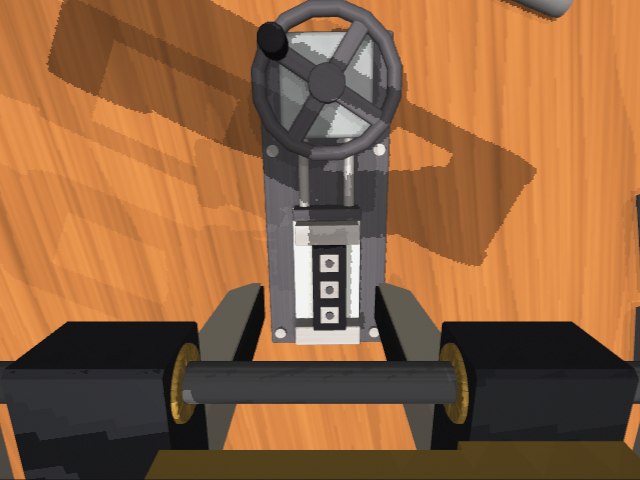

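```bash
python3 - <<'E'
from h import *
y=np.array([.163,.987,0]);x=np.array([.987,-.163,0]);o=np.array([566.4,-335.5,25])
for u,v,z in((329,263,57),(329,290,57),(329,315,57)): 
    p=pt('w11',u,v,z); print(p,(p-o)@x,(p-o)@y)
k=pt('w11',270,38,136);h=pt('w11',327,82,96);print(k,h,np.degrees(np.arctan2(*(k-h)[1::-1])))
k=pt('w7',297.7,64.3,136);h=pt('w7',325.7,126.6,96);print(k,h,np.degrees(np.arctan2(*(k-h)[1::-1])))
a=cv2.imread('pics/w11.png');cv2.imwrite('pics/c11.png',cv2.resize(a[195:350,250:400],None,fx=3.8,fy=3.8,interpolation=2))
E
```

```text
[ 571.88446618 -307.75358117   57.        ] 0.890501849578072 28.27968337681499
[ 567.26827911 -335.87271762   57.        ] 0.9177444517078309 -0.2263427963062915
[ 562.82848507 -362.91736993   57.        ] 0.9439460636898678 -27.64310105538731
[ 561.35483443 -118.87047939  136.        ] [ 595.64360277 -147.95472646   96.        ] 139.69489103125355
[ 583.06869939 -105.55717335  136.        ] [ 596.00083858 -148.2485055    96.        ] 106.85270961810747
```

View pics/c11.png

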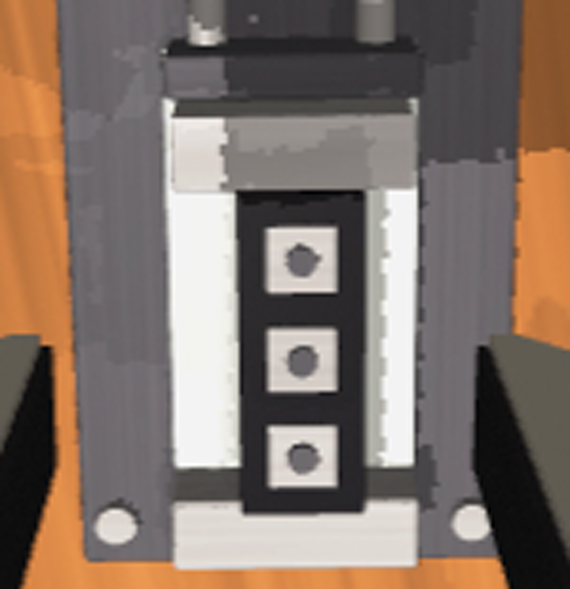

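```bash
python3 -m crank '[[[0,0,-4],[-0.004,0.04,0],0.0],[[0,0,-8],[-0.008,0.08,0],0.0],[[0,0,-12],[-0.012,0.12,0],0.0],[[0,0,-16],[-0.016,0.16,0],0.0],[[0,0,-20],[-0.02,0.2,0],0.0],[[0,0,-24],[-0.025,0.24,0],0.0],[[0,0,-28],[-0.03,0.28,0],0.0],[[0,0,-30],[-0.035,0.32,0],0.0]]'
python3 -m crank '[[[0,0,0],[-0.005,0.04,0],0.0],[[0,0,0],[-0.01,0.08,0],0.0],[[0,0,0],[-0.015,0.12,0],0.0],[[0,0,0],[-0.02,0.16,0],0.0],[[0,0,0],[-0.025,0.2,0],0.0],[[0,0,0],[-0.03,0.24,0],0.0],[[0,0,0],[-0.032,0.28,0],0.0],[[0,0,0],[-0.032,0.28,0],0.0]]'
python3 -m crank '[[[0,0,0],[0,0,0],0.0],[[0,0,0],[0,0,0],0.0]]'
python3 - <<'E'
from h import *
snap('top','t12')
E
```

```text
clock: 19.4
tool_pos: [534.3, 70.6, 269.2]
orientation: [[0.771, -0.637, -0.001], [-0.637, -0.771, 0.001], [-0.002, -0.0, -1.0]]
force: [0.4, 1.2, 0.9]
grip_width: 0.002
clock: 20.2
tool_pos: [500.7, 352.8, 268.6]
orientation: [[0.776, -0.631, -0.002], [-0.631, -0.776, 0.002], [-0.003, -0.0, -1.0]]
force: [1.1, -0.3, -0.2]
grip_width: 0.005
clock: 20.4
tool_pos: [503.0, 346.7, 269.3]
orientation: [[0.772, -0.636, -0.001], [-0.636, -0.772, -0.001], [-0.0, 0.001, -1.0]]
force: [0.1, -0.6, -0.8]
grip_width: 0.005
```

View pics/t12.png

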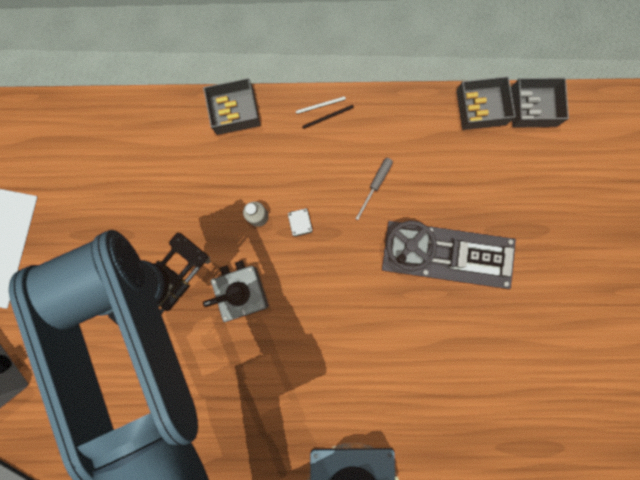

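```bash
python3 -m crank '[[[0,0,0],[0.001,-0.002,-0.045],0.0],[[0,0,0],[0.001,-0.002,-0.09],0.0],[[0,0,0],[0.001,-0.002,-0.13],0.0],[[0,0,0],[0.001,-0.002,-0.165],0.0],[[0,0,0],[0.001,-0.002,-0.181],0.0],[[0,0,0],[0.001,-0.002,-0.181],0.0],[[0,0,0],[0.001,-0.002,-0.181],0.0]]'
python3 -m crank '[[[0,0,0],[-0.012,-0.004,0],0.0],[[0,0,0],[-0.024,-0.008,0],0.0],[[0,0,0],[-0.042,-0.013,0],0.0],[[0,0,0],[-0.056,-0.021,0],0.0],[[0,0,0],[-0.068,-0.033,0],0.0],[[0,0,0],[-0.076,-0.045,0],0.0],[[0,0,0],[-0.076,-0.045,0],0.0]]'
```

```text
clock: 21.15
tool_pos: [505.5, 344.1, 89.3]
orientation: [[0.771, -0.637, 0.0], [-0.637, -0.771, 0.0], [0.0, -0.0, -1.0]]
force: [0.4, -0.4, 0.4]
grip_width: 0.006
clock: 21.85
tool_pos: [429.1, 299.2, 90.7]
orientation: [[0.771, -0.637, 0.003], [-0.637, -0.771, 0.001], [0.001, -0.002, -1.0]]
force: [0.6, 0.3, 0.4]
grip_width: 0.007
```

Retreat upward and away to the left, then look.

```bash
python3 -m crank '[[[0,0,0],[0,0.015,0.04],0.0],[[0,0,0],[0,0.03,0.08],0.0],[[0,0,0],[0,0.03,0.12],0.0],[[0,0,0],[-0.02,0.06,0.16],0.0],[[0,0,0],[-0.04,0.1,0.18],0.0],[[0,0,0],[-0.06,0.14,0.18],0.0],[[0,0,0],[-0.06,0.14,0.18],0.0],[[0,0,0],[-0.06,0.14,0.18],0.0]]'
python3 - <<'E'
from h import *
snap('top','t13');snap('scene','s13')
a=cv2.imread('pics/t13.png');b=cv2.imread('pics/s13.png')
cv2.imwrite('pics/c13.png',np.vstack([cv2.resize(a[190:340,190:530],(680,300),interpolation=2),cv2.resize(b[200:350,140:480],(680,300),interpolation=2)]))
print(r.state()['force'])
E
```

```text
clock: 22.65
tool_pos: [368.7, 441.0, 269.7]
orientation: [[0.773, -0.634, 0.002], [-0.634, -0.773, 0.001], [0.001, -0.002, -1.0]]
force: [0.1, -0.4, -0.1]
grip_width: 0.004
[-0.03416514 -0.18454292 -0.55494672]
```

View pics/c13.png

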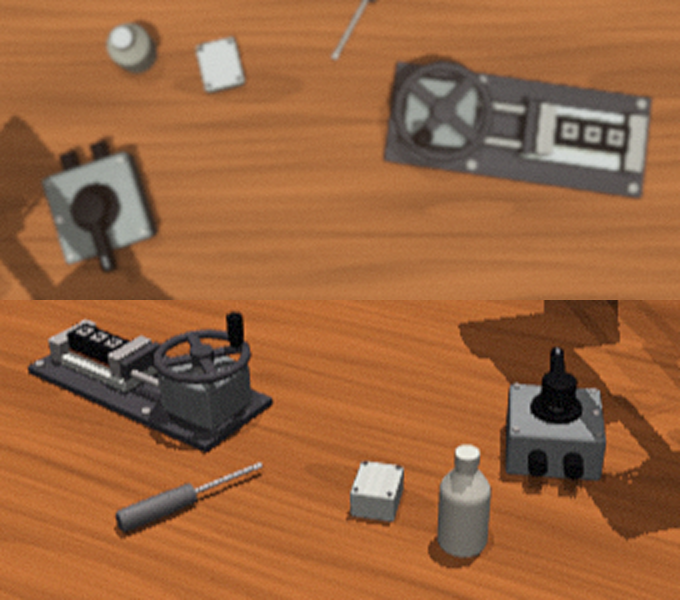

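The isolator handle again points toward the robot (the on position), the module sits clamped between jaw and stop, and the bystanders have not moved. I'm handing in.

```bash
python3 -c "
from bench import r
print(r.hand_in())"
```

```text
the job is handed in; nothing more can be done
None
```

I did the steps in the required order and handed the job in at about 23 s of the 70 s allowed. The hand-in gives no verdict.

**What I did:** I turned the isolator off, set the module down on the plate and let go of it. With the supply still off, I wound the wheel about 5.7 rad clockwise to its end stop. Then I turned the isolator back on.

**Last checks:**
- **Module:** In the wrist picture after winding, it was about 1 mm off centre across the plate and 0.2 mm along it. It looked square, seated against the stop and touching the jaw.
- **Wheel:** The force on the tool rose to about 25 N at the end of the wind. The knob stayed within about 1° of that point after I let go, and the total turn matches the jaw gap I measured beforehand.
- **Isolator and bystanders:** The final pictures show the handle back at on. The die-cast box, dispenser and screwdriver look unmoved, and the arm is clear of everything.

**Not measured directly:**
- **Clamp force:** I inferred it from the wheel's travel and the end-stop force.
- **Isolator angle:** I judged it from the pictures.

No check failed. The only disagreement was 1–2 mm between the top and wrist cameras on where the plate and wheel hub are. While gripping the knob, the fingers slid a few millimetres along it at the end stop.

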